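# Hold a cake mould level over the tub

### The job

Draw the red-handled cake mould out of its leaning rack, turn it until it is level with its cups facing up, and hold it centred over the green tub, a good hand's breadth above the rim, ready to be oiled so that drips land in the tub. Finish while still holding it there, steady in the gripper and touching nothing else. Leave the black-handled mould in the rack and everything else where it stands.

Things in the scene. Friction and masses are not known exactly. Their poses are not given: they have to be found in the camera images.
- mould_mid (a point): Red-handled cake mould, about 0.2 kg: round aluminium pan, 120 mm across, 16 mm thick, 7 cups in its top face, one straight handle. Point: the pan's centre, half-way through. z: square to the pan, out of the cup side; the handle runs along -x. At the start it leans in a rack bay, handle end up at 50 degrees above level and towards the robot's side, cups facing up and away from the robot.
- mould_grip (a point): Centre of that mould's red grip, 125 mm from mould_mid along the mould's -x; same axes. The grip is 85 mm long (85 to 170 mm from the pan's centre), 18 mm wide (y) and 16 mm deep (z): grasp it across y. To draw the mould out, pull it along its own -x by 75 mm or more before turning it.
- rack: Fixed steel rack, base 170 (x) by 300 mm (y); origin: centre of its underside, x away from the robot. Two leaning bays, at y = +76 and -76 mm, hold a mould each (which one varies), pan centre 67 mm above the table, between a back plate on the robot's side, side walls 3 mm clear, a bottom stop and bars 4 mm off the cups. These reach 85 mm high; handles stand free above.
- tub_rim (a point): Fixed round green plastic tub, empty, 270 mm across the rim, 210 mm across the foot, 95 mm high, with two small handles that reach 25 mm out at its sides. This point is the centre of its mouth at rim height.
- spare_mid (a point): The other mould, of the same shape and size but with a black handle, in the other bay; centre of its pan, same axes. It stays there.
- jug: Yellow plastic jug, 90 mm across, 110 mm high, with a handle at its +y side; origin at the centre of its underside. Bystander.
- oil: Amber oil bottle, 66 mm across, 220 mm high; origin at the centre of its underside. Bystander.
- jar: Clear jar with a red cap, 90 mm across, 130 mm high; origin at the centre of its underside. Bystander.
Mind the look-alikes: they are no part of the job. What is shaped like the part that bears mould_mid but pink is not meant.

How it is judged:
On the way:
1. the red-handled mould is drawn out of the rack, in the gripper (distance of mould_mid from where it was at the start of the episode above 0.075 m and contact force between mould and the fingers above 1 N and contact force between mould and rack below 0.1 N), for 0.2 s.
At the end, for the whole second after the job is handed in: The red-handled mould is held by the fingers, at rest, cups up and level within 12.5 degrees, its centre within 50 mm sideways of the tub's centre and more than 75 mm above the rim, touching neither tub nor rack; the black-handled mould and all other things are within 30 mm of where they were (angle between mould_mid's own z axis and vertical below 0.22 rad and horizontal distance between mould_mid and tub_rim below 0.05 m and z of mould_mid in the frame of tub_rim above 0.075 m and contact force between mould and the fingers above 1 N and contact force between mould and tub below 0.1 N and contact force between mould and rack below 0.1 N and linear speed of mould below 0.03 m/s and angular speed of mould below 0.2 rad/s and distance of each of spare_mid, jug, oil, jar from where it was at the start of the episode below 0.03 m); the arm keeps its last pose, push and grip.
It fails at once if the black-handled mould was pulled from its bay (distance of spare_mid from where it was at the start of the episode above 0.03 m).
It fails at once if another thing on the table was disturbed (distance of any of jug, oil, jar from where it was at the start of the episode above 0.03 m).
It also fails if it takes over 38 s, if anything falls off the work surface, if the arm or the gripper's body presses on something with over 40 N, if the wrist force passes 120 N, or if a joint passes its speed limit or range.

### The arm

A 7-joint arm with a two-finger parallel gripper is mounted at the origin on the work surface. World frame = base frame: x ahead of the robot, y to its left, z up, the work surface at z = 0. Lengths are in m, angles in rad, forces in N, time in s.
With the tool pointing down it reaches from about 0.35 to 0.775 m from the base axis. Payload 3.1 kg.
Tool frame: the origin (TCP) lies midway between the tips of the shut fingers; the grasp point (between the pads) lies 19 mm behind it; z points along the fingers, y is the line along which they close (so a half turn about z gives the same grasp; the last joint's range is limited). The gripper opens to 85 mm and grips with 20 to 120 N. Pads are 22 mm wide; open, the fingers measure 114 mm over their backs; the gripper's body (76 mm by 85 mm) begins 54 mm behind the grasp point. The pads swing forward as they close: fully open they stand 13 mm farther back than shut.
Start: joints at [1.115, 0.311, 0.014, 1.512, -0.004, 1.319, -0.027], TCP at [0.221, -0.504, 0.231] pointing down, gripper open.
Joint ranges: [-2.7, 2.7], [-0.3, 1.91], [-1.27, 1.3], [0.12, 2.57], [-1.44, 4.58], [0.2, 2.03], [-3.05, 3.05]. Speed limits (rad/s): [2.79, 2.79, 3.14, 3.14, 3.14, 3.14, 3.14].

### API

Orientations are given as a 3x3 rotation matrix whose columns are the frame's x, y, z axes.
In Python, from plant import get_obs, capture, camera_info, close_job gives the robot as it stands.
- The arm moves only by the shell command python3 -m crank 'ROWS'. ROWS is JSON, a list of rows, each an object with "slide": the shift along the tool's x, y, z in mm, a list of three; "delta_rot": the turn, a rotation vector about the tool's x, y, z in rad, a list of three; "jaw": the finger opening in mm, from 0 to 85.4. A call has 1 to 10 rows; each row shifts and turns the commanded pose from where the row before left it, along the tool's axes as they then stand; what a row does not reach is not made up. A row lasts 1/12 s, in which the tool goes at most 41.7 mm and 7.16 degrees, less where a joint would pass 70% of its speed; a pose out of reach is approached as far as the arm can. A call is refused whole if a number of a shift passes 41.7 or a number of a turn 0.125, either way. A call with a gripper value outside its range is refused whole. The fingers move at their own pace and stop on an object; the grip force is fixed at half the most. Time passes only in rows, so rows that do not move let the fingers close. It gives the time, the measured TCP pose, the force, the opening and the grip force at its end, in the units of the state.
- get_obs(): the state, without advancing time (a new reading comes with each control period).
- capture(name): name is "scene" or "top" or "wrist"; returns (picture, depth): 400x640x3 uint8, red, green, blue; 400x640 float32, m along the optical axis (not along the pixel's ray), 0 where there is no reading.
- camera_info(name): a dict with "mtx" (3x3 intrinsics, pixels), "pose" (4x4, takes a point from camera to world coordinates); the wrist camera has in their place "T_tool_cam" (4x4, takes a point from camera to tool coordinates, whose origin is the TCP and whose axes are the flange's). Camera axes: x right, y up, looking along -z (the intrinsics and any distortion apply to the point x, -y, -z); pixel columns grow to the right and rows downward; lengths in m; the calibration is good to about 2 mm. A picture is of the moment at which its call begins: read the wrist's pose just before it. camera_info takes no time and is no camera call.
- close_job(): hands the job in; it is judged then, once.
The state is a dict: "time_s": time; "qpos": joint angles; "joint_vel": joint speeds; "effort": joint torques, N m; "position": TCP position; "eef_rot": TCP orientation; "force": force on the tool from outside, world axes, zero at the start; "ft_torque": the same for the moment, N m; "finger_gap": opening from 0.0 (shut) to 1.0 (fully open); "grasp_force": force on a finger pad.
Only numpy, scipy, OpenCV 4.12 (cv2) and the standard library are available. Lean on these libraries where they do the work, as an engineer would, in place of code of your own. Each camera call takes 0.05 s, during which the arm holds its last target. There are 200 camera calls.

## Working session

There is one attempt and no reset: what is moved stays moved. The work goes in short steps, Python scripts to look and compute and a shell command to move; the robot and the scene stay as the last step left them, time stands still between calls to the robot, and variables do not carry over. Pictures are saved under pics/ and viewed, at most 10 in all, crops included, and the job is handed in when it is done.

```bash
mkdir -p pics; ls; python3 - <<'E'
from plant import *
import cv2,numpy as np
for n in ("scene","top"):
    p,d=capture(n); cv2.imwrite(f"pics/{n}0.png",p[:,:,::-1]); np.savez(f"{n}0.npz",p=p,d=d); i=camera_info(n); print(n,{k:np.round(v,3).tolist() if not isinstance(v,str) else v for k,v in i.items()})
o=get_obs();print(o)
print(camera_info("wrist"))
E
```

```text
pics
scene {'mtx': [[364.867, 0.0, 322.942], [0.0, 364.867, 198.42], [0.0, 0.0, 1.0]], 'pose': [[-0.801, -0.446, 0.398, 1.007], [0.598, -0.602, 0.529, 0.636], [0.004, 0.662, 0.749, 0.999], [0.0, 0.0, 0.0, 1.0]]}
top {'mtx': [[399.777, 0.0, 325.892], [0.0, 399.777, 197.877], [0.0, 0.0, 1.0]], 'pose': [[-0.027, 0.98, -0.199, 0.242], [-1.0, -0.029, -0.006, 0.02], [-0.011, 0.199, 0.98, 1.537], [0.0, 0.0, 0.0, 1.0]]}
{'time_s': 0.1, 'qpos': array([ 1.11529002,  0.31165761,  0.0139939 ,  1.51289877, -0.00438491,
        1.31919336, -0.02718113]), 'joint_vel': array([-0.00081686, -0.00117504, -0.00023867, -0.00424768, -0.0008266 ,
       -0.00061111,  0.00062981]), 'effort': array([ 2.51328529e-04, -3.80854440e+01,  1.46368789e-01, -2.31242412e+01,
        1.23130140e-02,  8.20192625e-03,  2.94006441e-05]), 'position': array([ 0.22089863, -0.50297826,  0.23032233]), 'eef_rot': array([[ 9.15557381e-01,  4.02186251e-01, -9.49641148e-04],
       [ 4.02187358e-01, -9.15555410e-01,  1.90281393e-03],
       [-1.04163489e-04, -2.12406900e-03, -9.99997739e-01]]), 'force': array([-0.60784844,  0.65312321, -0.6801901 ]), 'ft_torque': array([-0.04561836,  0.05333594, -0.03892909]), 'grasp_force': 0.0, 'finger_gap': 1.0000691080544621}
{'mtx': array([[298.43817108,   0.        , 319.11227934],
       [  0.        , 298.43817108, 199.69433918],
       [  0.        ,   0.        ,   1.        ]]), 'T_tool_cam': array([[ 2.41504194e-05,  9.57159188e-01,  2.89562235e-01,
         7.33487433e-02],
       [ 9.99999547e-01,  2.52394523e-04, -9.17703049e-04,
        -3.36681648e-04],
       [-9.51471828e-04,  2.89562126e-01, -9.57158749e-01,
        -1.42100581e-01],
       [ 0.00000000e+00,  0.00000000e+00,  0.00000000e+00,
         1.00000000e+00]])}
```

View pics/scene0.png

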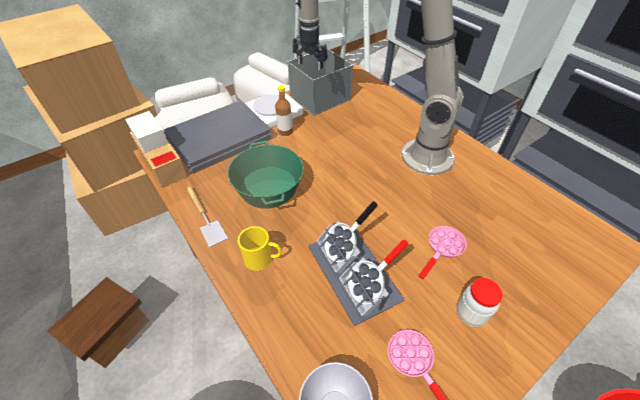

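View pics/top0.png

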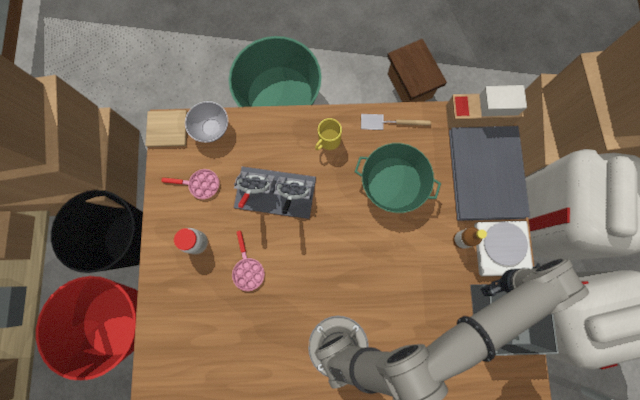

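The scene view shows the red handle at about (395,255), with the black one at (367,213), the tub at (266,175), the jug at (257,248) and the jar at (480,300). In the top view the red handle is at (245,198), the rack at (275,193) and the tub at (398,178). The pink moulds are decoys.

```bash
cat > h.py <<'E'
import numpy as np,cv2
from plant import *
def world(d,K,T):
    v,u=np.mgrid[:d.shape[0],:d.shape[1]]
    P=np.stack([(u-K[0,2])/K[0,0]*d,-(v-K[1,2])/K[1,1]*d,-d],-1)
    return P@T[:3,:3].T+T[:3,3]
def hue(p): return cv2.cvtColor(p,cv2.COLOR_RGB2HSV).astype(int)
def redmask(p):
    h=hue(p); return ((h[...,0]<6)|(h[...,0]>174))&(h[...,1]>190)&(h[...,2]>70)
E
python3 - <<'E'
from h import *
np.set_printoptions(precision=4,suppress=True)
boxes={"scene":{"red":(375,235,415,280),"tub":(220,135,310,212)},"top":{"red":(233,185,256,212),"tub":(350,140,445,215)}}
for n in boxes:
    z=np.load(n+"0.npz");p,d=z["p"],z["d"];i=camera_info(n);W=world(d,i["mtx"],i["pose"]);h=hue(p)
    def box(b): m=np.zeros(d.shape,bool);m[b[1]:b[3],b[0]:b[2]]=1;return m&(d>0)
    X=W[redmask(p)&box(boxes[n]["red"])]
    X=X[np.abs(X-np.median(X,0)).max(1)<.08]
    c=X.mean(0);e,V=np.linalg.eigh(np.cov(X.T));a=V[:,2];a*=np.sign(a[2]);t=(X-c)@a
    print(n,"red",len(X),c,"axis",a,"ends",c+a*t.min(),c+a*t.max(),"elev",np.degrees(np.arcsin(a[2])),"yaw",np.degrees(np.arctan2(-a[1],-a[0])))
    m=(h[...,0]>60)&(h[...,0]<95)&(h[...,1]>90)&box(boxes[n]["tub"]);Y=W[m]
    r=Y[(Y[:,2]>.085)&(Y[:,2]<.11)]
    A=np.c_[2*r[:,:2],np.ones(len(r))]
    for _ in range(5):
        s=np.linalg.lstsq(A,(r[:,:2]**2).sum(1),rcond=None)[0];R=np.sqrt(s[2]+s[:2]@s[:2])
        k=np.abs(np.hypot(*(r[:,:2]-s[:2]).T)-R)<.012; r,A=r[k],A[k]
    print(" tub",len(r),s[:2],R,"z pct",np.percentile(Y[:,2],[1,50,98]))
    g=(h[...,0]>20)&(h[...,0]<34)&(h[...,1]>150)&(W[...,2]>.03)&(d>0);
    # table height
    print(" table z",np.median(W[180:260,330:345,2]) if n=="top" else np.median(W[330:350,150:250,2]))
# black & rack heights map region
z=np.load("top0.npz");i=camera_info("top");W=world(z["d"],i["mtx"],i["pose"])
m=(W[...,2]>.005)&(W[...,2]<.03)&(np.abs(W[...,0]-.62)<.25)
m[:, :225]=0;m[:,325:]=0;m[:160]=0;m[225:]=0
print("rack rect",cv2.minAreaRect(W[m][:,:2].astype(np.float32)))
E
```

```text
scene red 200 [0.5238 0.3201 0.1711] axis [-0.638   0.0935  0.7644] ends [0.5504 0.3162 0.1393] [0.4994 0.3236 0.2003] elev 49.850937624534794 yaw -8.33732166860337
 tub 168 [ 0.6358 -0.2478] 0.15475775446939333 z pct [0.0003 0.0276 0.0948]
 table z -0.7503754762684687
top red 19 [0.5221 0.3125 0.1739] axis [-0.6224  0.1063  0.7755] ends [0.5454 0.3085 0.1449] [0.5042 0.3156 0.1962] elev 50.8480625801047 yaw -9.695066448285171
 tub 193 [ 0.6077 -0.2367] 0.12965907932711246 z pct [-0.0026  0.0091  0.093 ]
 table z -0.000342328291409566
rack rect ((0.5848023891448975, 0.23366965353488922), (0.395464688539505, 0.25753769278526306), 88.28410339355469)
```

```bash
python3 -m crank '[{"slide":[0,0,-40],"delta_rot":[0,0,0],"jaw":85},{"slide":[0,0,-40],"delta_rot":[0,0,0],"jaw":85},{"slide":[0,0,-40],"delta_rot":[0,0,0],"jaw":85},{"slide":[0,0,-40],"delta_rot":[0,0,0],"jaw":85},{"slide":[41,0,0],"delta_rot":[0,0,-0.075],"jaw":85},{"slide":[41,0,0],"delta_rot":[0,0,-0.075],"jaw":85},{"slide":[41,0,0],"delta_rot":[0,0,-0.075],"jaw":85},{"slide":[41,0,0],"delta_rot":[0,0,-0.075],"jaw":85},{"slide":[41,0,0],"delta_rot":[0,0,-0.075],"jaw":85},{"slide":[41,0,0],"delta_rot":[0,0,-0.075],"jaw":85}]'
```

```text
time_s: 0.93
position: [0.4237, -0.3643, 0.3903]
eef_rot: [[0.647, 0.763, -0.001], [0.763, -0.647, 0.001], [-0.0, -0.001, -1.0]]
force: [0.1, -0.5, -0.5]
finger_gap: 0.993
grasp_force: 0.0
```

```bash
python3 -m crank '[{"slide":[41,0,0],"delta_rot":[0,0,-0.075],"jaw":85},{"slide":[41,0,0],"delta_rot":[0,0,-0.075],"jaw":85},{"slide":[41,0,0],"delta_rot":[0,0,-0.075],"jaw":85},{"slide":[41,0,0],"delta_rot":[0,0,-0.075],"jaw":85},{"slide":[41,0,0],"delta_rot":[0,0,-0.075],"jaw":85},{"slide":[41,0,0],"delta_rot":[0,0,-0.075],"jaw":85},{"slide":[41,0,0],"delta_rot":[0,0,-0.075],"jaw":85},{"slide":[41,0,0],"delta_rot":[0,0,-0.075],"jaw":85},{"slide":[0,0,0],"delta_rot":[0,0,0],"jaw":85}]'; python3 - <<'E'
from h import *
np.set_printoptions(precision=4,suppress=True)
o=get_obs();print(o['qpos'],o['eef_rot'])
p,d=capture("wrist");np.savez("w1.npz",p=p,d=d,R=o['eef_rot'],t=o['position']);cv2.imwrite("pics/w1.png",p[:,:,::-1])
# tub rim refits
for n,b in {"scene":(220,135,310,212),"top":(350,135,445,220)}.items():
    p,d=capture(n);i=camera_info(n);h=hue(p);W=world(d,i["mtx"],i["pose"])
    m=(h[...,0]>60)&(h[...,0]<95)&(h[...,1]>90)&(W[...,2]>.088)&(W[...,2]<.105)
    k=np.zeros_like(m);k[b[1]:b[3],b[0]:b[2]]=1;Y=W[m&k];print(n,len(Y),Y.min(0),Y.max(0),cv2.minEnclosingCircle(Y[:,:2].astype(np.float32)))
E
```

```text
time_s: 1.68
position: [0.562, -0.0608, 0.3908]
eef_rot: [[0.086, 0.996, -0.001], [0.996, -0.086, 0.01], [0.01, -0.001, -1.0]]
force: [0.1, 1.9, 0.5]
finger_gap: 0.995
grasp_force: 0.0
[ 0.3494  0.3537 -0.4128  1.0936  0.1313  1.7208 -0.1067] [[ 0.0859  0.9963 -0.0006]
 [ 0.9963 -0.0858  0.0096]
 [ 0.0095 -0.0014 -1.    ]]
scene 164 [ 0.475  -0.3929  0.0881] [ 0.6806 -0.0779  0.0992] ((0.6046493053436279, -0.23482561111450195), 0.160712331533432)
top 120 [ 0.4778 -0.3903  0.0881] [ 0.7367 -0.225   0.1022] ((0.604458749294281, -0.2657943665981293), 0.13241522014141083)
```

```bash
python3 -m crank '[{"slide":[41,0,0],"delta_rot":[0,0,-0.12],"jaw":85},{"slide":[41,5,0],"delta_rot":[0,0,-0.12],"jaw":85},{"slide":[41,7,0],"delta_rot":[0,0,-0.12],"jaw":85},{"slide":[38,14,0],"delta_rot":[0,0,-0.12],"jaw":85},{"slide":[36,18,0],"delta_rot":[0,0,-0.12],"jaw":85},{"slide":[34,22,0],"delta_rot":[0,0,-0.12],"jaw":85},{"slide":[32,25,0],"delta_rot":[0,0,-0.12],"jaw":85},{"slide":[0,0,0],"delta_rot":[0,0,-0.12],"jaw":85},{"slide":[0,0,0],"delta_rot":[0,0,-0.12],"jaw":85},{"slide":[0,0,0],"delta_rot":[0,0,-0.12],"jaw":85}]'; python3 - <<'E'
from h import *
np.set_printoptions(precision=4,suppress=True)
o=get_obs();print(o['qpos'])
E
```

```text
time_s: 2.67
position: [0.5855, 0.2096, 0.3904]
eef_rot: [[-0.89, 0.457, -0.001], [0.457, 0.89, -0.002], [-0.0, -0.002, -1.0]]
force: [0.9, -0.3, -0.8]
finger_gap: 0.995
grasp_force: 0.0
[-0.0396  0.5345 -0.6798  0.8867  0.3372  1.8115  0.532 ]
```

```bash
python3 -m crank '[{"slide":[32,21,10],"delta_rot":[0,0,0],"jaw":85},{"slide":[32,21,10],"delta_rot":[0,0,0],"jaw":85},{"slide":[31,21,10],"delta_rot":[0,0,0],"jaw":85},{"slide":[0,0,20],"delta_rot":[0,0,-0.11],"jaw":85},{"slide":[0,0,20],"delta_rot":[0,0,-0.11],"jaw":85},{"slide":[0,0,10],"delta_rot":[0,0,-0.09],"jaw":85},{"slide":[0,0,0],"delta_rot":[0,0,0],"jaw":85},{"slide":[0,0,0],"delta_rot":[0,0,0],"jaw":85}]'; python3 - <<'E'
from h import *
np.set_printoptions(precision=4,suppress=True)
o=get_obs();print(o['qpos'])
p,d=capture("wrist");cv2.imwrite("pics/w2.png",p[:,:,::-1])
i=camera_info("wrist");T=np.eye(4);T[:3,:3]=o['eef_rot'];T[:3,3]=o['position'];T=T@i['T_tool_cam'];W=world(d,i['mtx'],T)
np.savez("w2.npz",p=p,d=d,W=W)
m=redmask(p)&(d>0)&(W[...,2]>.1);X=W[m];print(len(X))
X=X[np.abs(X-np.median(X,0)).max(1)<.07]
c=X.mean(0);e,V=np.linalg.eigh(np.cov(X.T));a=V[:,2];a*=np.sign(a[2]);t=(X-c)@a
print(c,a,c+a*t.min(),c+a*t.max(),np.degrees(np.arcsin(a[2])),np.degrees(np.arctan2(-a[1],-a[0])),e**.5)
E
```

```text
time_s: 3.33
position: [0.5305, 0.3081, 0.3105]
eef_rot: [[-0.985, 0.173, -0.001], [0.173, 0.985, -0.002], [0.001, -0.002, -1.0]]
force: [0.0, -0.8, 0.9]
finger_gap: 0.993
grasp_force: 0.0
[-0.1158  0.5231 -0.7639  1.1344  0.3538  1.6121  0.6028]
4188
[0.4101 0.5262 0.1284] [0.1691 0.9845 0.0464] [0.4041 0.4914 0.1268] [0.4171 0.5674 0.1303] 2.66166248570149 -99.7449684629213 [0.0024 0.0107 0.0204]
```

View pics/w2.png

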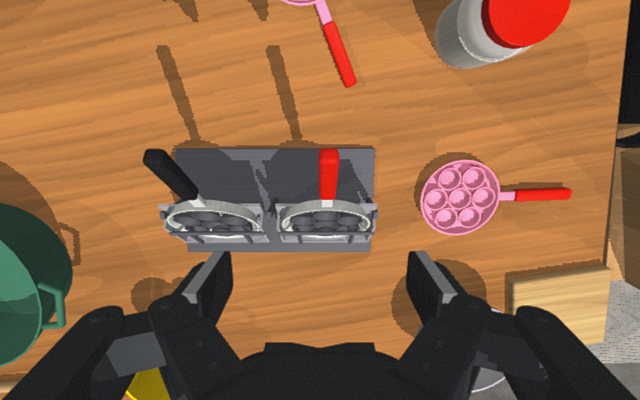

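The wrist view shows the red grip at (329,175), upright in the image and well aligned. The black handle is at (170,172), the jar at (500,30), and a finger sits on each side.

```bash
python3 - <<'E'
from h import *
np.set_printoptions(precision=4,suppress=True)
z=np.load("w2.npz");p,W=z["p"],z["W"];m=redmask(p);k=np.zeros_like(m);k[145:203,312:345]=1;m&=k;X=W[m]
X=X[X[:,2]>.1]
c=X.mean(0);e,V=np.linalg.eigh(np.cov(X.T));a=V[:,2];a*=np.sign(a[2]);t=(X-c)@a
print(len(X),c,a,c+a*t.min(),c+a*t.max(),np.degrees(np.arcsin(a[2])),np.degrees(np.arctan2(-a[1],-a[0])),e**.5)
o=get_obs();R=o['eef_rot'];print("tool",(c-o['position'])@R*1000)
# rack edges orientation
f=W[(W[...,2]>.003)&(W[...,2]<.02)];b=(abs(f[:,0]-.58)<.17)&(abs(f[:,1]-.24)<.19);print(cv2.minAreaRect(f[b][:,:2].astype(np.float32)))
E
```

```text
905 [0.5141 0.3188 0.182 ] [-0.5678  0.0909  0.8181] [0.5454 0.3138 0.1369] [0.3701 0.3418 0.3895] 54.895556114478374 -9.099316143795061 [0.0048 0.008  0.028 ]
tool [ 17.9737   6.9296 129.5539]
((0.5284595489501953, 0.23989054560661316), (0.2999795973300934, 0.27889978885650635), 80.12429809570312)
```

```bash
python3 -m crank '[{"slide":[10,8,0],"delta_rot":[0,0,-0.01],"jaw":85},{"slide":[0,0,0],"delta_rot":[0,0.12,0],"jaw":85},{"slide":[-4,0,34],"delta_rot":[0,0,0],"jaw":85},{"slide":[-4,0,34],"delta_rot":[0,0,0],"jaw":85},{"slide":[-4,0,34],"delta_rot":[0,0,0],"jaw":85},{"slide":[-2,0,17],"delta_rot":[0,0,0],"jaw":85},{"slide":[0,0,0],"delta_rot":[0,0,0],"jaw":85}]'; python3 - <<'E'
from h import *
np.set_printoptions(precision=4,suppress=True)
o=get_obs();print(o['qpos'])
p,d=capture("wrist");cv2.imwrite("pics/w3.png",p[:,:,::-1])
i=camera_info("wrist");T=np.eye(4);T[:3,:3]=o['eef_rot'];T[:3,3]=o['position'];T=T@i['T_tool_cam'];W=world(d,i['mtx'],T)
m=redmask(p);m[:,:290]=0;m[:,370:]=0;X=W[m&(W[...,2]>.12)&(W[...,2]<.215)&(abs(W[...,0]-.52)<.05)&(abs(W[...,1]-.32)<.04)];c=np.median(X,0);e,V=np.linalg.eigh(np.cov(X.T));a=V[:,2]*np.sign(V[2,2]);t=(X-c)@a
print(len(X),c,a,c+a*t.min(),c+a*t.max(),"tool mm",(c-o['position'])@o['eef_rot']*1000, a@o['eef_rot'])
E
```

```text
time_s: 3.97
position: [0.5184, 0.3187, 0.1874]
eef_rot: [[-0.98, 0.157, -0.125], [0.157, 0.988, 0.014], [0.125, -0.006, -0.992]]
force: [-0.6, -0.9, 0.1]
finger_gap: 0.996
grasp_force: 0.0
[-0.0964  0.645  -0.7562  1.2754  0.331   1.4589  0.5997]
2195 [0.5064 0.3196 0.1927] [-0.6998  0.1224  0.7038] [0.5549 0.3111 0.1438] [0.4972 0.3212 0.2019] tool mm [12.5456 -0.9775 -3.6973] [ 0.7929  0.0067 -0.6093]
```

View pics/w3.png

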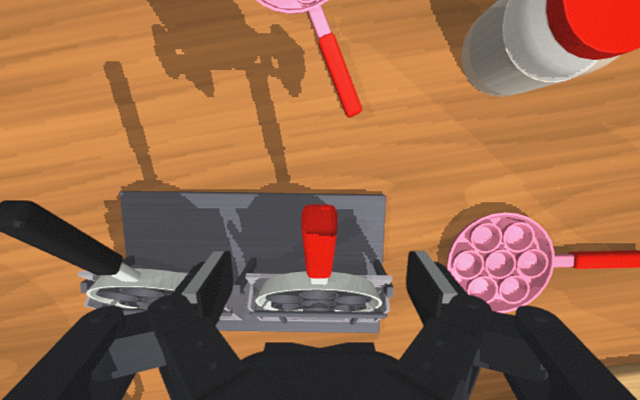

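The handle at (320,240) is centred between the pads (about 1 mm off in y), and nothing is in the way. I'll descend the last 47 mm and close.

```bash
python3 -m crank '[{"slide":[-5,0,24],"delta_rot":[0,0,0],"jaw":85},{"slide":[-5,-1,23],"delta_rot":[0,0,0],"jaw":85},{"slide":[0,0,0],"delta_rot":[0,0,0],"jaw":60},{"slide":[0,0,0],"delta_rot":[0,0,0],"jaw":40},{"slide":[0,0,0],"delta_rot":[0,0,0],"jaw":0},{"slide":[0,0,0],"delta_rot":[0,0,0],"jaw":0},{"slide":[0,0,0],"delta_rot":[0,0,0],"jaw":0},{"slide":[0,0,0],"delta_rot":[0,0,0],"jaw":0},{"slide":[0,0,0],"delta_rot":[0,0,0],"jaw":0}]'
```

```text
time_s: 4.77
position: [0.5247, 0.3187, 0.1455]
eef_rot: [[-0.981, 0.158, -0.117], [0.157, 0.987, 0.019], [0.118, 0.0, -0.993]]
force: [-2.1, -1.5, 6.8]
finger_gap: 0.194
grasp_force: 58.8
```

```bash
python3 -m crank '[{"slide":[7.3,0,-6.8],"delta_rot":[0,0,0],"jaw":0},{"slide":[7.3,0,-6.8],"delta_rot":[0,0,0],"jaw":0},{"slide":[7.3,0,-6.8],"delta_rot":[0,0,0],"jaw":0},{"slide":[7.3,0,-6.8],"delta_rot":[0,0,0],"jaw":0}]'
```

```text
time_s: 5.1
position: [0.4994, 0.3225, 0.1751]
eef_rot: [[-0.981, 0.158, -0.116], [0.156, 0.987, 0.019], [0.117, 0.001, -0.993]]
force: [5.2, -0.6, -1.4]
finger_gap: 0.202
grasp_force: 58.6
```

```bash
python3 -m crank '[{"slide":[10.9,0,-10.3],"delta_rot":[0,0,0],"jaw":0},{"slide":[10.9,0,-10.3],"delta_rot":[0,0,0],"jaw":0},{"slide":[10.9,0,-10.3],"delta_rot":[0,0,0],"jaw":0},{"slide":[10.9,0,-10.3],"delta_rot":[0,0,0],"jaw":0},{"slide":[10.9,0,-10.3],"delta_rot":[0,0,0],"jaw":0},{"slide":[0,0,-20],"delta_rot":[0,0,0],"jaw":0},{"slide":[0,0,-20],"delta_rot":[0,0,0],"jaw":0},{"slide":[0,0,-20],"delta_rot":[0,0,0],"jaw":0},{"slide":[0,0,-20],"delta_rot":[0,0,0],"jaw":0}]'; python3 - <<'E'
from h import *
np.set_printoptions(precision=4,suppress=True)
o=get_obs();print(o['qpos'])
p,d=capture("scene");cv2.imwrite("pics/s4.png",p[:,:,::-1])
E
```

```text
time_s: 5.85
position: [0.4581, 0.3293, 0.3125]
eef_rot: [[-0.981, 0.154, -0.122], [0.153, 0.988, 0.018], [0.124, -0.001, -0.992]]
force: [0.2, -0.0, -2.9]
finger_gap: 0.198
grasp_force: 58.6
[-0.1098  0.4964 -0.8139  1.1905  0.2491  1.6603  0.5596]
```

View pics/s4.png

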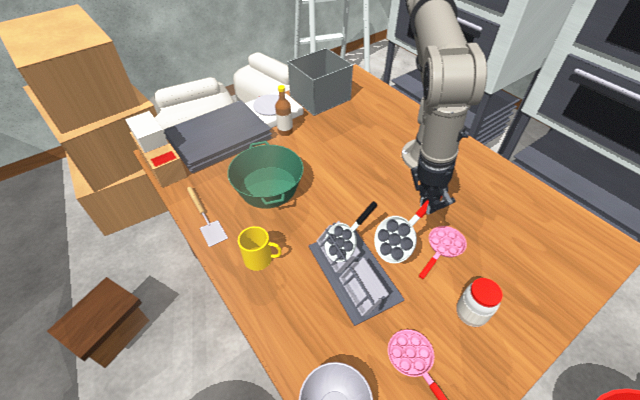

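The mould is clear of the rack at (398,238), and the black-handled one is still in its bay. Next I'll tilt it level.

```bash
python3 -m crank '[{"slide":[-15,0,0],"delta_rot":[0,-0.12,0],"jaw":0},{"slide":[-15,0,0],"delta_rot":[0,-0.12,0],"jaw":0},{"slide":[-15,0,0],"delta_rot":[0,-0.12,0],"jaw":0},{"slide":[-10,0,0],"delta_rot":[0,-0.12,0],"jaw":0},{"slide":[0,0,0],"delta_rot":[0,-0.12,0],"jaw":0},{"slide":[0,0,0],"delta_rot":[0,-0.12,0],"jaw":0},{"slide":[0,0,0],"delta_rot":[0,-0.12,0],"jaw":0},{"slide":[0,0,0],"delta_rot":[0,-0.03,0],"jaw":0},{"slide":[0,0,0],"delta_rot":[0,0,0],"jaw":0}]'; cat > m.py <<'E'
from h import *
np.set_printoptions(precision=4,suppress=True)
import sys
o=get_obs();R=o['eef_rot'];print(o['qpos'],"wz in tool",R[2],"tilt",np.degrees(np.arccos(-R[2,2])),"toolx yaw",np.degrees(np.arctan2(R[1,0],R[0,0])))
for n in ("scene","top"):
    p,d=capture(n);i=camera_info(n);W=world(d,i["mtx"],i["pose"]);h=hue(p)
    # pan: low-saturation bright points near expected pan
    g=o['position']-.019*R[:,2]
    print("grasp",g)
    b=(h[...,1]<45)&(h[...,2]>120)&(np.linalg.norm(W-g,axis=-1)<.2)&(W[...,2]>.12)&(d>0)
    X=W[b]
    if len(X)<20: print(n,len(X)); continue
    c=np.median(X,0)
    for _ in range(4):
        c=X.mean(0);V=np.linalg.svd(X-c,full_matrices=False)[2];nn=V[2]*np.sign(V[2,2]);X2=X[np.abs((X-c)@nn)<.006]
        X=X2 if len(X2)>20 else X
    cc,r=cv2.minEnclosingCircle(X[:,:2].astype(np.float32))
    print(n,len(X),"c",c,"normal",nn,"tilt",np.degrees(np.arccos(nn[2])),"circ",cc,r)
    cv2.imwrite(f"pics/{n}_{sys.argv[1]}.png",p[:,:,::-1])
E
python3 m.py a
```

```text
time_s: 6.65
position: [0.5091, 0.3211, 0.3096]
eef_rot: [[-0.727, 0.15, 0.67], [0.106, 0.989, -0.106], [-0.678, -0.006, -0.735]]
force: [0.4, 0.1, -2.5]
finger_gap: 0.195
grasp_force: 59.2
[-0.3194  0.1702 -0.7381  1.7839  0.9226  1.1082  0.0041] wz in tool [-0.678  -0.0059 -0.7351] tilt 42.685915433716666 toolx yaw 171.6735915448778
grasp [0.4964 0.3231 0.3236]
scene 321 c [0.5715 0.3152 0.346 ] normal [ 0.5229 -0.0707  0.8494] tilt 31.84865254096166 circ (0.504135012626648, 0.3278668522834778) 0.1399914026260376
grasp [0.4964 0.3231 0.3236]
top 106 c [0.615  0.3097 0.3261] normal [ 0.5252 -0.0871  0.8465] tilt 32.163882714713644 circ (0.5268000364303589, 0.31656381487846375) 0.1241578608751297
```

```bash
python3 - <<'E'
import cv2
a=cv2.imread("pics/scene_a.png")[130:290,330:490];b=cv2.imread("pics/top_a.png")[120:280,190:350]
import numpy as np
cv2.imwrite("pics/ab.png",cv2.resize(np.hstack([a,b]),None,fx=2.4,fy=2.4,interpolation=cv2.INTER_CUBIC))
E
```

```text
(no output)
```

View pics/ab.png

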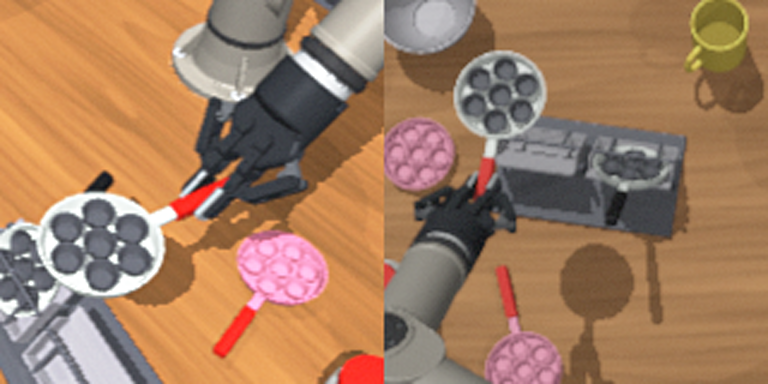

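The picture shows the pan roughly level, with the arm free of everything. I'll restrict the plane fit to the pan.

```bash
python3 - <<'E'
s=open('m.py').read()
s=s.replace('(np.linalg.norm(W-g,axis=-1)<.2)','(np.linalg.norm(W-e,axis=-1)<.08)').replace('    b=(h','    u=-R[:,0].copy();u[2]=0;u/=np.linalg.norm(u);e=g+.12*u\n    b=(h').replace('h[...,1]<45)&(h[...,2]>120','h[...,1]<60').replace('<45)','<60)')
open('m.py','w').write(s)
E
python3 m.py b
```

```text
[-0.3162  0.1719 -0.7347  1.7754  0.9234  1.1084  0.0061] wz in tool [-0.6798 -0.0011 -0.7334] tilt 42.824257138906546 toolx yaw 171.0740149939487
grasp [0.5008 0.3222 0.3267]
scene 1470 c [0.6174 0.2992 0.322 ] normal [0.0512 0.0342 0.9981] tilt 3.5292175843646336 circ (0.6094672679901123, 0.30132174491882324) 0.07089836895465851
grasp [0.5008 0.3222 0.3267]
top 823 c [0.6253 0.3055 0.3235] normal [-0.0001 -0.0354  0.9994] tilt 2.030686918922097 circ (0.6130352020263672, 0.30254849791526794) 0.07346933335065842
```

```bash
python3 -m crank '[{"slide":[-4,-36,4],"delta_rot":[0.075,0,0.081],"jaw":0},{"slide":[-7,-35,6],"delta_rot":[0.075,0,0.081],"jaw":0},{"slide":[-10,-33,9],"delta_rot":[0.075,0,0.081],"jaw":0},{"slide":[-12,-32,11],"delta_rot":[0.075,0,0.081],"jaw":0},{"slide":[-15,-30,14],"delta_rot":[0.075,0,0.081],"jaw":0},{"slide":[-17,-27,16],"delta_rot":[0.075,0,0.081],"jaw":0},{"slide":[-19,-25,18],"delta_rot":[0.075,0,0.081],"jaw":0},{"slide":[-21,-22,20],"delta_rot":[0.075,0,0.081],"jaw":0},{"slide":[-23,-19,21],"delta_rot":[0.075,0,0.081],"jaw":0},{"slide":[0,0,0],"delta_rot":[0,0,0],"jaw":0}]'; python3 m.py c
```

```text
time_s: 7.68
position: [0.514, -0.0148, 0.3141]
eef_rot: [[-0.283, 0.921, 0.266], [0.674, 0.388, -0.629], [-0.683, 0.002, -0.731]]
force: [0.1, -1.0, -1.9]
finger_gap: 0.198
grasp_force: 59.3
[-0.1058  0.1847 -0.4682  1.7336  0.8272  1.461  -0.3657] wz in tool [-0.6828  0.0017 -0.7306] tilt 43.06115647028364 toolx yaw 112.76527638730485
grasp [ 0.509  -0.0028  0.328 ]
scene 762 c [ 0.5562 -0.1166  0.3259] normal [0.0092 0.0025 1.    ] tilt 0.5480693466304621 circ (0.5503847599029541, -0.10813865065574646) 0.07185070216655731
grasp [ 0.509  -0.0028  0.328 ]
top 860 c [ 0.5598 -0.1111  0.323 ] normal [-0.0242 -0.0251  0.9994] tilt 1.9952199474996064 circ (0.5546548962593079, -0.10272867977619171) 0.0696597769856453
```

```bash
python3 -m crank '[{"slide":[-5,0,25],"delta_rot":[0,0,0],"jaw":0},{"slide":[-5,0,25],"delta_rot":[0,0,0],"jaw":0},{"slide":[-5,0,25],"delta_rot":[0,0,0],"jaw":0},{"slide":[-5,0,25],"delta_rot":[0,0,0],"jaw":0},{"slide":[-4,-1,20],"delta_rot":[0,0,0],"jaw":0},{"slide":[-4,0,20],"delta_rot":[0,0,0],"jaw":0},{"slide":[-4,0,19],"delta_rot":[0,0,0],"jaw":0},{"slide":[0,0,0],"delta_rot":[0,0,0],"jaw":0},{"slide":[0,0,0],"delta_rot":[0,0,0],"jaw":0},{"slide":[0,0,0],"delta_rot":[0,0,0],"jaw":0}]'; python3 m.py d
```

```text
time_s: 8.62
position: [0.5668, -0.1237, 0.2191]
eef_rot: [[-0.298, 0.912, 0.282], [0.67, 0.41, -0.619], [-0.68, 0.005, -0.733]]
force: [-0.5, 0.6, -1.7]
finger_gap: 0.202
grasp_force: 59.3
[ 0.0527  0.2793 -0.3653  1.8605  0.9605  1.1361 -0.3585] wz in tool [-0.6798  0.0046 -0.7334] tilt 42.82740891389136 toolx yaw 113.94533094284041
grasp [ 0.5614 -0.112   0.2331]
scene 638 c [ 0.6113 -0.2252  0.23  ] normal [0.0199 0.0012 0.9998] tilt 1.1438788805527154 circ (0.6079546213150024, -0.21463435888290405) 0.0726059302687645
grasp [ 0.5614 -0.112   0.2331]
top 691 c [ 0.6142 -0.2224  0.2288] normal [-0.0238 -0.015   0.9996] tilt 1.6141674151355832 circ (0.6054927110671997, -0.2150963842868805) 0.07209568470716476
```

View pics/scene_d.png

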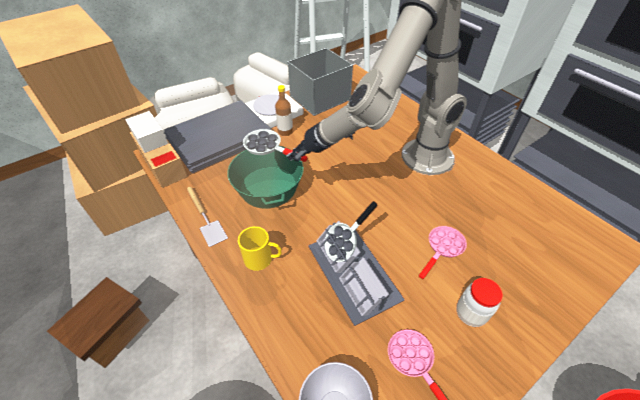

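View pics/top_d.png

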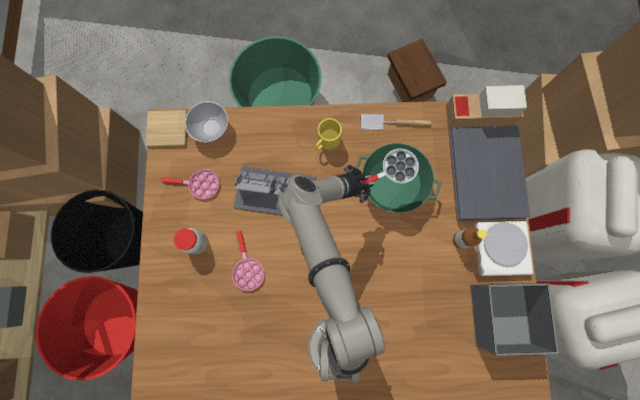

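Both views show the pan level (at (263,140) in the scene view and (400,165) in the top view). It is about 12 mm off the tub centre and 125 mm above the rim. The black-handled mould and the other things have not moved, so I'm handing in.

```bash
python3 -m crank '[{"slide":[0,0,0],"delta_rot":[0,0,0],"jaw":0},{"slide":[0,0,0],"delta_rot":[0,0,0],"jaw":0},{"slide":[0,0,0],"delta_rot":[0,0,0],"jaw":0}]'; python3 -c "
from plant import *
print(abs(get_obs()['joint_vel']).max()); print(close_job())"
```

```text
time_s: 8.97
position: [0.5661, -0.1251, 0.2191]
eef_rot: [[-0.297, 0.913, 0.28], [0.67, 0.408, -0.62], [-0.681, 0.003, -0.733]]
force: [0.1, 0.5, -1.9]
finger_gap: 0.199
grasp_force: 59.3
0.005373321498152381
the job is handed in; nothing more can be done
None
```

The job is handed in at about 9 s: the red-handled mould is held steady over the green tub, cups up and within about 2° of level, about 12 mm off centre and 125 mm above the rim, and nothing else appears to have moved (the hand-in returned no verdict).

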